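Pin the board-test fixture and fit its pressure plate

ROBOT

A 6-joint arm with a two-finger parallel gripper is mounted at the origin on a cart in front of the work surface, level with it; the furniture and walls round the work are solid. World frame = base frame: x ahead of the robot, y to its left, z up, the work surface at z = 0. Lengths are in m, angles in rad, forces in N, time in s.
With the tool pointing down it reaches from about 0.25 to 0.725 m from the base axis. Payload 4 kg.
Tool frame: the origin (TCP) lies between the finger pads; the fingertips stand 25 mm ahead of it and the grasp point (between the pads) lies 6 mm ahead of it; z points along the fingers, y is the line along which they close (so a half turn about z gives the same grasp; the last joint's range is limited). The gripper opens to 85 mm and grips with 20 to 120 N. Pads are 22 mm wide; open, the fingers measure 114 mm over their backs; the gripper's body (76 mm by 85 mm) begins 54 mm behind the grasp point. The pads swing forward as they close: fully open they stand 13 mm farther back than shut.
Start: joints at [1.152, 0.241, 0.005, 1.335, 0, 1.571], TCP at [0.203, 0.457, 0.256] pointing down, gripper open.
Joint ranges: [-2.72, 2.72], [-1.05, 1.87], [-1.09, 1.28], [-1.99, 2.15], [-1.42, 1.44], [-3.14, 3.14]. Speed limits (rad/s): [2.79, 2.79, 3.14, 3.14, 3.14, 3.14].

INTERFACE

Orientations are given as a unit quaternion [x, y, z, w].
In Python, from workcell import bot gives the robot as it stands. The module is installed in compiled form; this text tells all that it offers.
- The arm moves only by the shell command python3 -m pendant 'ROWS'. ROWS is JSON, one flat list of numbers, 7 for each row, row after row: the shift along the tool's x, y, z normalised to -1 to 1, where 1 is 0.5 m, then the turn, a rotation vector about the tool's x, y, z normalised to -1 to 1, where 1 is 180 degrees, then the opening, from 0 (shut) to 1 (fully open). In form: [tx, ty, tz, ax, ay, az, fingers, tx, ty, tz, ax, ay, az, fingers, ...]. A call has exactly 10 rows; each row is the pose to reach, as a shift and turn from the pose commanded when the call began, along the tool's axes at that moment, turning the shorter way round; what a row does not reach only later rows make up. A row lasts 1/12 s, in which the tool goes at most 41.7 mm and 7.16 degrees, less where a joint would pass 70% of its speed; a pose out of reach is approached as far as the arm can. A call with a number of a shift or a turn outside -1 to 1 is refused whole. A call with a gripper value outside its range is refused whole. The fingers move at their own pace and stop on an object; the grip force is fixed at half the most. Time passes only in rows, so rows that repeat a pose let the fingers close, or fill a call up. It gives the time, the measured TCP pose, the force, the opening and the grip force at its end, in the units of the state.
- bot.get_obs(): the state, without advancing time (a new reading comes with each control period).
- bot.camera(name): name is "scene" or "side" or "wrist"; returns a dict with "pixels" (480x640x3 uint8, red, green, blue), "mtx" (3x3 intrinsics, pixels), "cam_to_world" (4x4, takes a point from camera to world coordinates); the wrist camera has in their place "hand_eye" (4x4, takes a point from camera to tool coordinates, whose origin is the TCP and whose axes are the flange's). Camera axes: x right, y up, looking along -z (the intrinsics and any distortion apply to the point x, -y, -z); pixel columns grow to the right and rows downward; lengths in m; the calibration is good to about 2 mm. The wrist camera is an equidistant fisheye: a pixel r from the principal point sees the ray r / f radians off the axis. A picture is of the moment at which its call begins: read the wrist's pose just before it. There is no depth.
- bot.job_done(): hands the job in; it is judged then, once.
The state is a dict: "clock": time; "joint_pos": joint angles; "joint_vel": joint speeds; "tau": joint torques, N m; "eef_pos": TCP position; "tool_rot": TCP orientation; "ft_force": force on the tool from outside, world axes, zero at the start; "ft_torque": the same for the moment, N m; "grip_width": finger opening in m; "grasp_force": force on a finger pad.
Only numpy, scipy, OpenCV 4.12 (cv2) and the standard library are available. Lean on these libraries where they do the work, as an engineer would, in place of code of your own. Each camera call takes 0.05 s, during which the arm holds its last target. There are 200 camera calls.

TASK

Get the board-test fixture ready: take every guide pin out of the grey compartment tray and press each one fully home, upright, into a socket of its own on the fixture base; any of the four blue sockets will do. Then, when all pins are in, lower the orange pressure plate over the pins so that it lies flat on the sockets, square with the base, and let go of it. Leave the flux bottle, the tape and the log book where they are.

Things in the scene. Friction and masses are not known exactly. Their poses are not given: they have to be found in the camera images.
- base: test-fixture base, fixed: aluminium plate 172x132 mm, top 8 mm above the table; in its middle a blue circuit board (fixed, top about 19 mm); four blue pin sockets near the corners. Origin: centre of underside; x along 172 mm side, z up. Socket tops 42 mm above origin. A pin fully home has its foot 14 mm above the origin and stands 67 mm out of its socket
- hole0 (a point): NOMINAL mouth centre of a pin socket (blue block 44x44x34 mm on the base plate), at its top, 42 mm above the underside of base, at x=+60, y=+40 mm in the base frame. The sockets are bolted with play: the real hole lies up to 2.2 mm from here in x and in y; search or look for it. Hole: vertical, blind, 19 mm diameter, 28 mm deep, sharp-edged, no chamfer
- hole1 (a point): NOMINAL mouth centre of a pin socket (blue block 44x44x34 mm on the base plate), at its top, 42 mm above the underside of base, at x=+60, y=-40 mm in the base frame. The sockets are bolted with play: the real hole lies up to 2.2 mm from here in x and in y; search or look for it. Hole: vertical, blind, 19 mm diameter, 28 mm deep, sharp-edged, no chamfer
- hole2 (a point): NOMINAL mouth centre of a pin socket (blue block 44x44x34 mm on the base plate), at its top, 42 mm above the underside of base, at x=-60, y=+40 mm in the base frame. The sockets are bolted with play: the real hole lies up to 2.2 mm from here in x and in y; search or look for it. Hole: vertical, blind, 19 mm diameter, 28 mm deep, sharp-edged, no chamfer
- hole3 (a point): NOMINAL mouth centre of a pin socket (blue block 44x44x34 mm on the base plate), at its top, 42 mm above the underside of base, at x=-60, y=-40 mm in the base frame. The sockets are bolted with play: the real hole lies up to 2.2 mm from here in x and in y; search or look for it. Hole: vertical, blind, 19 mm diameter, 28 mm deep, sharp-edged, no chamfer
- tray: grey tray fixed to the table, 176x56 mm, 42 mm high, open on top, walls and floor 4 mm, with four compartments in a row along its x axis at x = -65, -22, +22, +65 mm, each about 39x48 mm inside. Origin: centre of its underside; x along its 176 mm side
- pin1: cylindrical brass guide pin, 18 mm diameter, 95 mm long, about 120 g, flat ends, thin groove 23 mm below its top. Origin: centre of its foot (underside); z: up along the pin. It starts standing upright in a compartment of the tray. Three or all four of pins 1-4 are there; a missing one is absent
- pin2: cylindrical brass guide pin, 18 mm diameter, 95 mm long, about 120 g, flat ends, thin groove 23 mm below its top. Origin: centre of its foot (underside); z: up along the pin. It starts standing upright in a compartment of the tray. Three or all four of pins 1-4 are there; a missing one is absent
- pin3: cylindrical brass guide pin, 18 mm diameter, 95 mm long, about 120 g, flat ends, thin groove 23 mm below its top. Origin: centre of its foot (underside); z: up along the pin. It starts standing upright in a compartment of the tray. Three or all four of pins 1-4 are there; a missing one is absent
- pin4: cylindrical brass guide pin, 18 mm diameter, 95 mm long, about 120 g, flat ends, thin groove 23 mm below its top. Origin: centre of its foot (underside); z: up along the pin. It starts standing upright in a compartment of the tray. Three or all four of pins 1-4 are there; a missing one is absent
- plate: loose orange pressure plate 164x124x8 mm, about 350 g, flat on the table at first; four through holes of 32 mm diameter at x=+-60, y=+-40 mm (fits either way round). Origin: centre of underside; x along 164 mm side. Black bow handle in the middle: flat-sided bar along y, 76 long, 14 wide (x), 16 high, centre 52 mm above origin; posts at y=+-31 mm. Home: underside on the socket tops
- flux_bottle: small brown bottle with red label and black cap, 40x40x76 mm, a bystander. Origin: centre of its underside
- tape_yellow: roll of yellow tape lying flat, 62x62x19 mm, a bystander. Origin: centre of its underside
- log_book: dark blue book, 148x105x11 mm, lying flat, a bystander. Origin: centre of its underside
There are look-alikes about, which are no part of the job. Leave any purple look-alike of the pin4 alone.

How it is judged:
On the way:
1. every guide pin that is there stands fully home in a socket ((horizontal distance between pin1 and hole0 below 0.006 m or horizontal distance between pin1 and hole1 below 0.006 m or horizontal distance between pin1 and hole2 below 0.006 m or horizontal distance between pin1 and hole3 below 0.006 m) and z of each of pin1, pin2, pin3, pin4 in the frame of base below 0.0165 m and angle between each of pin1, pin2, pin3, pin4's own z axis and vertical below 0.08 rad and (horizontal distance between pin2 and hole0 below 0.006 m or horizontal distance between pin2 and hole1 below 0.006 m or horizontal distance between pin2 and hole2 below 0.006 m or horizontal distance between pin2 and hole3 below 0.006 m) and (horizontal distance between pin3 and hole0 below 0.006 m or horizontal distance between pin3 and hole1 below 0.006 m or horizontal distance between pin3 and hole2 below 0.006 m or horizontal distance between pin3 and hole3 below 0.006 m) and (horizontal distance between pin4 and hole0 below 0.006 m or horizontal distance between pin4 and hole1 below 0.006 m or horizontal distance between pin4 and hole2 below 0.006 m or horizontal distance between pin4 and hole3 below 0.006 m)), for 0.2 s.
At the end, for the whole second after the job is handed in: each pin: foot within 6 mm sideways of a nominal socket centre, under 16.5 mm above the base's underside, upright within 0.08 rad; plate: underside 39 to 45.5 mm above the base's, centre within 12 mm, long sides within 0.2 rad, level within 0.05 rad; all at rest (all of step 1 and z of plate in the frame of base between 0.039 and 0.0455 m and horizontal distance between plate and base below 0.012 m and angle between the x axis of plate and the x axis of base, either way round below 0.2 rad and angle between plate's own z axis and vertical below 0.05 rad and linear speed of each of pin1, pin2, pin3, pin4, plate below 0.02 m/s); the robot touches nothing.
It fails at once if the flux bottle is moved by more than 30 mm (distance of flux_bottle from where it was at the start of the episode above 0.03 m).
It fails at once if the yellow tape is moved by more than 30 mm (distance of tape_yellow from where it was at the start of the episode above 0.03 m).
It fails at once if the log book is moved by more than 30 mm (distance of log_book from where it was at the start of the episode above 0.03 m).
It fails at once if the flux bottle is knocked over (angle between flux_bottle's own z axis and vertical above 0.6 rad).
Of pin1, pin2, pin3, pin4 only 3 to 4 are there at a start; the rules pass over those that are not, and their reading is None.
At some moment in a run one of plate may be knocked a few centimetres aside while the robot is not near it.
It also fails if it takes over 210 s, if anything falls off the work surface, if the arm or the gripper's body presses on something with over 40 N, if the wrist force passes 120 N, or if a joint passes its speed limit or range.

## Working session

There is one attempt and no reset: what is moved stays moved. The work goes in short steps, Python scripts to look and compute and a shell command to move; the robot and the scene stay as the last step left them, time stands still between calls to the robot, and variables do not carry over. Pictures are saved under pics/ and viewed, at most 14 in all, crops included, and the job is handed in when it is done.

```bash
mkdir -p pics; cat > h.py <<'E'
from workcell import bot
import numpy as np, cv2
from scipy.spatial.transform import Rotation as R
def snap(n):
    o=bot.get_obs(); c=bot.camera(n)
    if n=='wrist':
        T=np.eye(4);T[:3,:3]=R.from_quat(o['tool_rot']).as_matrix();T[:3,3]=o['eef_pos']
        c['T']=T@np.array(c['hand_eye'])
    else: c['T']=np.array(c['cam_to_world'])
    c['n']=n; c['K']=np.array(c['mtx']); np.savez(f'{n}.npz',**{k:c[k] for k in('T','K','pixels','n')}); return c
def load(n): 
    d=np.load(f'{n}.npz'); return dict(T=d['T'],K=d['K'],pixels=d['pixels'],n=n)
def ray(c,u,v):
    K=c['K']; x=(u-K[0,2])/K[0,0]; y=(v-K[1,2])/K[1,1]
    if c['n']=='wrist':
        r=np.hypot(x,y); s=np.sin(r)/max(r,1e-9); d=np.array([x*s,-y*s,-np.cos(r)])
    else: d=np.array([x,-y,-1])
    return c['T'][:3,3],c['T'][:3,:3]@d
def onz(c,u,v,z):
    o,d=ray(c,u,v); return o+d*(z-o[2])/d[2]
def proj(c,p):
    q=np.linalg.inv(c['T'])@np.append(p,1); x,y,z=q[0],-q[1],-q[2]
    if c['n']=='wrist':
        h=np.hypot(x,y);t=np.arctan2(h,z);x,y=x/h*t,y/h*t
    else: x,y=x/z,y/z
    K=c['K']; return K[0,0]*x+K[0,2],K[1,1]*y+K[1,2]
def save(c,f,box=None,s=1):
    im=c['pixels'][:,:,::-1]
    if box: im=im[box[1]:box[3],box[0]:box[2]]
    cv2.imwrite('pics/'+f,cv2.resize(im,None,fx=s,fy=s,interpolation=cv2.INTER_CUBIC))
E
python3 - <<'E'
from h import *
for n in('scene','side'): 
    c=snap(n); save(c,n+'0.png'); print(n,c['T'].round(3).tolist(),c['K'].round(1).tolist())
o=bot.get_obs();print(o['tool_rot'],o['clock'],o['grip_width'],o['ft_force'])
c=snap('wrist');print(np.array(c['hand_eye']).round(3).tolist(),c['K'].round(1).tolist())
E
```

```text
scene [[-0.986, -0.074, 0.15, 0.736], [0.167, -0.47, 0.867, 0.975], [0.007, 0.879, 0.476, 0.494], [0.0, 0.0, 0.0, 1.0]] [[435.6, 0.0, 319.8], [0.0, 435.6, 235.2], [0.0, 0.0, 1.0]]
side [[0.552, 0.572, -0.607, -0.187], [-0.834, 0.361, -0.418, -0.343], [-0.02, 0.736, 0.676, 0.927], [0.0, 0.0, 0.0, 1.0]] [[618.9, 0.0, 311.1], [0.0, 618.9, 233.8], [0.0, 0.0, 1.0]]
[ 2.07829056e-01  9.78164737e-01 -8.95204845e-04 -1.70383901e-04] 0.1 0.0850998674071776 [0.06488904 0.31795644 0.20415364]
[[0.001, 0.955, 0.296, 0.076], [1.0, -0.001, -0.001, 0.001], [-0.001, 0.296, -0.955, -0.118], [0.0, 0.0, 0.0, 1.0]] [[371.6, 0.0, 320.5], [0.0, 371.6, 241.3], [0.0, 0.0, 1.0]]
```

View pics/scene0.png

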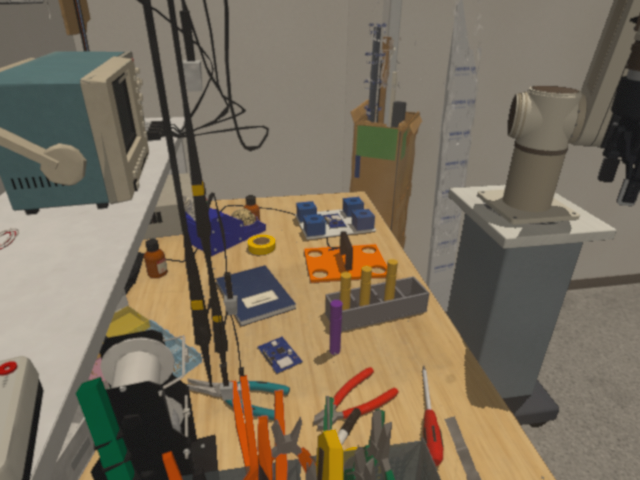

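View pics/side0.png

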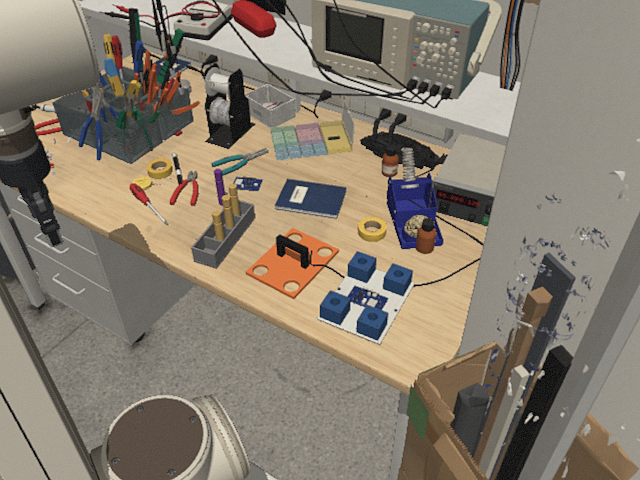

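Scene and side show the tray holding three brass pins: side (218,225), (227,208) and (234,198), scene (346,290), (366,285) and (391,275). The purple look-alike stands outside the tray at side (220,185), scene (335,325), so I leave it alone. The plate is at side (293,262) and the base at (367,298). Next is one close crop to check the choice.

```bash
python3 - <<'E'
from h import *
c=load('side'); save(c,'crop1.png',(180,160,440,350),3)
E
```

```text
(no output)
```

View pics/crop1.png

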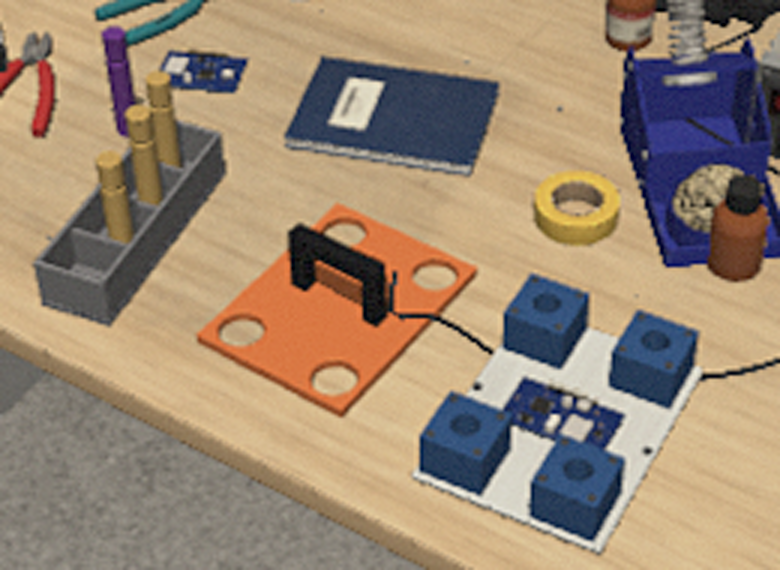

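The crop confirms it: brass pin tops at crop (110,158), (140,111) and (160,78); purple pin outside at (116,35); hole mouths at (547,302), (655,341), (464,425) and (577,469); plate corners at (337,206), (476,270), (342,411) and (198,338).

```bash
python3 - <<'E'
from h import *
c=load('side')
f=lambda u,v,z:onz(c,180+u/3,160+v/3,z)[:2].round(4)
for p in[(110,158),(140,111),(160,78)]:print('pin',f(*p,.099))
print('purple',f(116,35,.095))
H=[f(*p,.042) for p in[(547,302),(655,341),(464,425),(577,469)]];print('holes',H,'ctr',np.mean(H,0))
P=[f(*p,.008) for p in[(337,206),(476,270),(342,411),(198,338)]];print('plate',P,np.mean(P,0))
print('trayrim',[f(*p,.042) for p in[(38,265),(107,288),(225,150),(163,122)]])
print('bottle',f(735,270,0),'tape',f(577,215,.019),'book',[f(*p,.011) for p in[(322,58),(498,82),(470,165),(287,140)]])
o=bot.get_obs();print(R.from_quat(o['tool_rot']).as_matrix().round(3))
E
```

```text
pin [0.5049 0.3681]
pin [0.5558 0.3831]
pin [0.5929 0.3949]
purple [0.6199 0.4591]
holes [array([0.5947, 0.0715]), array([ 0.6013, -0.0063]), array([0.4723, 0.0608]), array([ 0.4792, -0.0164])] ctr [0.536875 0.0274  ]
plate [array([0.6287, 0.2684]), array([0.6257, 0.146 ]), array([0.4648, 0.1506]), array([0.4665, 0.272 ])] [0.546425 0.20925 ]
trayrim [array([0.4382, 0.386 ]), array([0.4463, 0.3308]), array([0.605 , 0.3508]), array([0.606 , 0.4101])]
bottle [ 0.7315 -0.0058] tape [0.7037 0.1085] book [array([0.7661, 0.3784]), array([0.8147, 0.242 ]), array([0.7174, 0.2078]), array([0.6676, 0.342 ])]
[[-0.914  0.407 -0.001]
 [ 0.407  0.914 -0.001]
 [ 0.    -0.002 -1.   ]]
```

```bash
python3 -m pendant '[-0.7,0.145,0,0,0,-0.178,0.53,-0.7,0.145,0,0,0,-0.178,0.53,-0.7,0.145,0,0,0,-0.178,0.53,-0.7,0.145,0,0,0,-0.178,0.53,-0.7,0.145,0,0,0,-0.178,0.53,-0.7,0.145,0,0,0,-0.178,0.53,-0.7,0.145,0,0,0,-0.178,0.53,-0.7,0.145,0,0,0,-0.178,0.53,-0.7,0.145,0,0,0,-0.178,0.53,-0.7,0.145,0,0,0,-0.178,0.53]'
python3 - <<'E'
from h import *
o=bot.get_obs();print(o['eef_pos'],R.from_quat(o['tool_rot']).as_matrix().round(3)[:,:2].T,o['grip_width'],o['joint_pos'])
c=snap('wrist');save(c,'w1.png')
E
```

```text
clock: 0.98
eef_pos: [0.5587, 0.3773, 0.2526]
tool_rot: [-0.067, 0.998, -0.001, -0.0]
ft_force: [-1.3, -1.4, -0.6]
grip_width: 0.0454
grasp_force: 0.0
[0.5587462  0.37732809 0.25261718] [[-0.991 -0.133  0.   ]
 [-0.133  0.991 -0.003]] 0.04540521173038554 [ 0.59498407  0.61239403  0.5617116   1.52181088 -0.00246933  0.46160634]
```

View pics/w1.png

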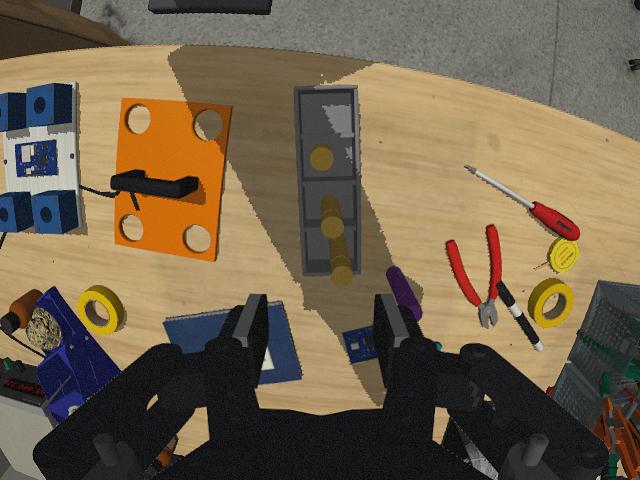

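The wrist view shows the pin tops at (321,157), (332,226) and (342,275), the tray rim at (294,87), (357,86), (361,272) and (304,275), and the purple pin at (398,285).

```bash
python3 - <<'E'
from h import *
c=load('wrist');Rt=R.from_quat(bot.get_obs()['tool_rot']).as_matrix();e=bot.get_obs()['eef_pos']
for p in[(321,157),(332,226),(342,275)]:
    w=onz(c,*p,.099);d=Rt.T@(w-e);print('pin',w.round(4),'tool xy units',(d[:2]/.5).round(4))
print('purple',onz(c,393,272,.095))
print('tray',[onz(c,*p,.042)[:2].round(4).tolist() for p in[(294,87),(357,86),(361,272),(304,275)]])
print('plate',[onz(c,*p,.008)[:2].round(4).tolist() for p in[(122,98),(232,106),(216,261),(115,243)]])
print('holes',[onz(c,*p,.042)[:2].round(4).tolist() for p in[(53,104),(54,211)]])
E
```

```text
pin [0.5033 0.3709 0.099 ] tool xy units [ 0.1051 -0.0004]
pin [0.5537 0.3861 0.099 ] tool xy units [0.001  0.0162]
pin [0.5922 0.3997 0.099 ] tool xy units [-0.079   0.0327]
purple [0.58597838 0.44090957 0.095     ]
tray [[0.4489, 0.3398], [0.4404, 0.3938], [0.6096, 0.4239], [0.62, 0.3703]]
plate [[0.4664, 0.1542], [0.4698, 0.2787], [0.6318, 0.275], [0.6287, 0.1501]]
holes [[0.4732, 0.0837], [0.5894, 0.0869]]
```

```bash
cp wrist.npz w1.npz; cat >> h.py <<'E'
def plan(*t):
    o=bot.get_obs(); m=R.from_quat(o['tool_rot']).as_matrix(); return (m.T@(np.array(t)-o['eef_pos'])/.5).round(4)
E
python3 -m pendant '[0.06,-0.692,0.113,0,0,0,0.53,0.06,-0.692,0.113,0,0,0,0.53,0.06,-0.692,0.113,0,0,0,0.53,0.06,-0.692,0.113,0,0,0,0.53,0.06,-0.692,0.113,0,0,0,0.53,0.06,-0.692,0.113,0,0,0,0.53,0.06,-0.692,0.113,0,0,0,0.53,0.06,-0.692,0.113,0,0,0,0.53,0.06,-0.692,0.113,0,0,0,0.53,0.06,-0.692,0.113,0,0,0,0.53]'
python3 - <<'E'
from h import *
o=bot.get_obs();print(o['eef_pos'],R.from_quat(o['tool_rot']).as_matrix().round(4).tolist())
c=snap('wrist');a=c['pixels'][0:400,120:520,::-1]
d=np.load('w1.npz')['pixels'][130:300,280:380,::-1]
cv2.imwrite('pics/w2.png',np.hstack([cv2.resize(a,(590,590),interpolation=3)]))
cv2.imwrite('pics/w1c.png',cv2.resize(d,None,fx=3.5,fy=3.5,interpolation=2))
E
```

```text
clock: 1.87
eef_pos: [0.5697, 0.0303, 0.199]
tool_rot: [-0.068, 0.998, -0.0, -0.001]
ft_force: [0.4, 0.3, 0.9]
grip_width: 0.0454
grasp_force: 0.0
[0.56973149 0.03034071 0.19896628] [[-0.9909, -0.1349, -0.0024], [-0.1349, 0.9909, -0.0011], [0.0025, -0.0008, -1.0]]
```

View pics/w2.png

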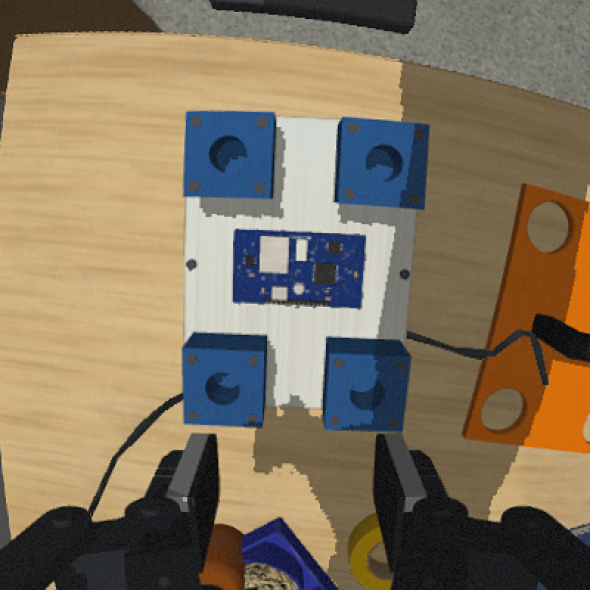

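View pics/w1c.png

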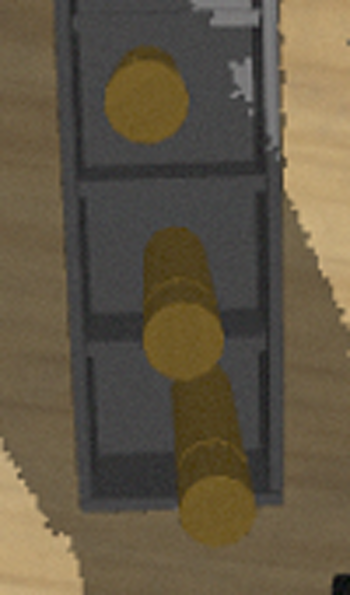

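Hole mouths are at crop (228,154), (384,163), (222,388) and (367,394); pin tops are at crop (147,101), (183,341) and (217,510).

```bash
python3 - <<'E'
from h import *
c=load('wrist')
H=np.array([onz(c,120+u/1.475,v/1.475,.042)[:2] for u,v in[(228,154),(384,163),(222,388),(367,394)]])
print('holes',H.round(4).tolist(),H.mean(0).round(4))
ex=((H[2]+H[3])-(H[0]+H[1]))/2;ey=((H[1]+H[3])-(H[0]+H[2]))/2;print(ex,ey,np.arctan2(ex[1],ex[0]),np.arctan2(-ey[0],ey[1]))
d=np.load('w1.npz');c=dict(T=d['T'],K=d['K'],n='wrist')
for u,v in[(147,101),(183,341),(217,510)]:
    w=onz(c,280+u/3.5,130+v/3.5,.099);print('pin',w.round(4))
print(plan(.5537,.3861,.19),plan(.5537,.3861,.075))
E
```

```text
holes [[0.4797, -0.0148], [0.4733, 0.0623], [0.6019, -0.0043], [0.5946, 0.0737]] [0.5374 0.0292]
[0.12177243 0.0109403 ] [-0.00680776  0.07757318] 0.08960157218818708 0.08753498920223725
pin [0.5046 0.3718 0.099 ]
pin [0.5548 0.3865 0.099 ]
pin [0.5929 0.3998 0.099 ]
[-0.0643  0.705   0.0192] [-0.0646  0.7049  0.2492]
```

```bash
python3 - <<'E'
from h import *
print(plan(.5929,.3998,.18))
E
```

```text
[-0.1458  0.7214  0.0391]
```

```bash
python3 -m pendant '[-0.1458,0.7214,0.039,0,0,0,0.53,-0.1458,0.7214,0.039,0,0,0,0.53,-0.1458,0.7214,0.039,0,0,0,0.53,-0.1458,0.7214,0.039,0,0,0,0.53,-0.1458,0.7214,0.039,0,0,0,0.53,-0.1458,0.7214,0.039,0,0,0,0.53,-0.1458,0.7214,0.039,0,0,0,0.53,-0.1458,0.7214,0.039,0,0,0,0.53,-0.1458,0.7214,0.039,0,0,0,0.53,-0.1458,0.7214,0.039,0,0,0,0.53]'
python3 -c "
from h import *
print(plan(.5929,.3998,.075))"
```

```text
clock: 2.75
eef_pos: [0.5892, 0.4109, 0.1781]
tool_rot: [-0.076, 0.997, 0.001, -0.001]
ft_force: [-1.7, -0.5, -0.4]
grip_width: 0.0454
grasp_force: 0.0
[-0.0042 -0.0236  0.2061]
```

```bash
python3 -m pendant '[0,0,0,0,0,0,0.53,0,0,0,0,0,0,0.53,0,0,0,0,0,0,0.53,0,0,0,0,0,0,0.53,0,0,0,0,0,0,0.53,0,0,0,0,0,0,0.53,0,0,0,0,0,0,0.53,0,0,0,0,0,0,0.53,0,0,0,0,0,0,0.53,0,0,0,0,0,0,0.53]'
python3 -c "
from h import *
print(plan(.5929,.3998,.075))"
```

```text
clock: 3.58
eef_pos: [0.5931, 0.4011, 0.1803]
tool_rot: [-0.07, 0.998, -0.0, -0.0]
ft_force: [0.0, 0.2, -0.4]
grip_width: 0.0452
grasp_force: 0.0
[ 0.0007 -0.0024  0.2106]
```

```bash
python3 -m pendant '[0,-0.002,0.07,0,0,0,0.53,0,-0.002,0.14,0,0,0,0.53,0,-0.002,0.19,0,0,0,0.53,0,-0.002,0.21,0,0,0,0.53,0,-0.002,0.21,0,0,0,0.53,0,-0.002,0.21,0,0,0,0.53,0,-0.002,0.21,0,0,0,0.53,0,-0.002,0.21,0,0,0,0.2,0,-0.002,0.21,0,0,0,0,0,-0.002,0.21,0,0,0,0]'
python3 -m pendant '[0,0,0,0,0,0,0,0,0,0,0,0,0,0,0,0,0,0,0,0,0,0,0,-0.03,0,0,0,0,0,0,-0.08,0,0,0,0,0,0,-0.14,0,0,0,0,0,0,-0.2,0,0,0,0,0,0,-0.21,0,0,0,0,0,0,-0.21,0,0,0,0,0,0,-0.21,0,0,0,0,0,0,-0.21,0,0,0,0]'
python3 -c "
from h import *
print(plan(.6019,-.0043,.18))"
```

```text
clock: 4.42
eef_pos: [0.5942, 0.4009, 0.0775]
tool_rot: [-0.07, 0.998, 0.001, 0.002]
ft_force: [0.6, -0.3, 4.1]
grip_width: 0.0164
grasp_force: 58.3
[ 0.0974 -0.8043 -0.2065]schema error: expected 10 rows
```

```bash
python3 -m pendant '[0,0,0,0,0,0,0,0,0,0,0,0,0,0,0,0,-0.03,0,0,0,0,0,0,-0.08,0,0,0,0,0,0,-0.14,0,0,0,0,0,0,-0.2,0,0,0,0,0,0,-0.21,0,0,0,0,0,0,-0.21,0,0,0,0,0,0,-0.21,0,0,0,0,0,0,-0.21,0,0,0,0]'
python3 -c "
from h import *
print(bot.get_obs()['eef_pos'],plan(.6019,-.0043,.18))"
```

```text
clock: 5.25
eef_pos: [0.5921, 0.3996, 0.1777]
tool_rot: [-0.07, 0.998, -0.001, -0.002]
ft_force: [0.2, -1.0, -1.3]
grip_width: 0.0165
grasp_force: 58.4
[0.59207837 0.39957859 0.17768625] [ 0.0936 -0.8026 -0.0027]
```

```bash
python3 -m pendant '[0.01,-0.08,0,0,0,0,0,0.02,-0.16,0,0,0,0,0,0.03,-0.24,0,0,0,0,0,0.04,-0.32,0,0,0,0,0,0.05,-0.4,0,0,0,0,0,0.06,-0.48,0,0,0,0,0,0.07,-0.56,0,0,0,0,0,0.08,-0.64,0,0,0,0,0,0.085,-0.72,0,0,0,0,0,0.0936,-0.79,0,0,0,0,0]'
python3 -m pendant '[0,-0.0125,0,0,0,0,0,0,-0.0125,0,0,0,0,0,0,-0.0125,0,0,0,0,0,0,-0.0125,0,0,0,0,0,0,-0.0125,0,0,0,0,0,0,-0.0125,0,0,0,0,0,0,-0.0125,0,0,0,0,0,0,-0.0125,0,0,0,0,0,0,-0.0125,0,0,0,0,0,0,-0.0125,0,0,0,0,0]'
python3 -c "
from h import *
print(bot.get_obs()['ft_force'],plan(.6019,-.0043,.118))"
```

```text
clock: 6.08
eef_pos: [0.6006, 0.0, 0.178]
tool_rot: [-0.07, 0.998, -0.0, -0.002]
ft_force: [0.7, 0.8, -1.0]
grip_width: 0.0165
grasp_force: 58.7
clock: 6.92
eef_pos: [0.603, -0.0032, 0.1804]
tool_rot: [-0.07, 0.998, -0.0, 0.0]
ft_force: [0.3, -1.3, -0.3]
grip_width: 0.0166
grasp_force: 58.7
[ 0.30137028 -1.33203044 -0.33525983] [ 0.0024 -0.0018  0.1247]
```

```bash
python3 -m pendant '[0.0024,-0.0018,0.05,0,0,0,0,0.0024,-0.0018,0.1,0,0,0,0,0.0024,-0.0018,0.12,0,0,0,0,0.0024,-0.0018,0.124,0,0,0,0,0.0024,-0.0018,0.124,0,0,0,0,0.0024,-0.0018,0.124,0,0,0,0,0.0024,-0.0018,0.124,0,0,0,0,0.0024,-0.0018,0.124,0,0,0,0,0.0024,-0.0018,0.124,0,0,0,0,0.0024,-0.0018,0.124,0,0,0,0]'
python3 -c "
from h import *
print(plan(.6019,-.0043,.118))
c=snap('side');x,y=map(int,proj(c,[.602,-.004,.07]));save(c,'s1.png',(x-60,y-60,x+60,y+60),5)
c=snap('wrist');save(c,'w3.png')"
```

```text
clock: 7.75
eef_pos: [0.6023, -0.0047, 0.119]
tool_rot: [-0.07, 0.998, -0.0, 0.001]
ft_force: [0.0, -0.2, -0.4]
grip_width: 0.017
grasp_force: 59.0
[0.0006 0.0008 0.0021]
```

View pics/s1.png

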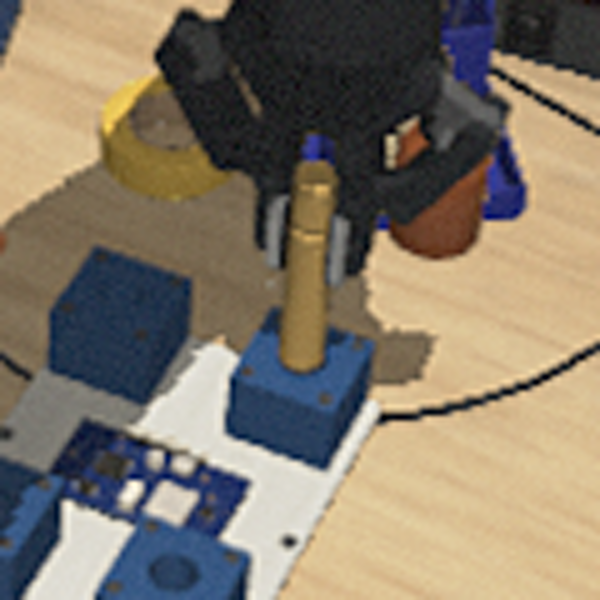

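The pin stands just above its socket with the hole hidden beneath it, so I lower it gently.

```bash
python3 -m pendant '[0.0006,0.0008,0.002,0,0,0,0,0.0006,0.0008,0.004,0,0,0,0,0.0006,0.0008,0.006,0,0,0,0,0.0006,0.0008,0.008,0,0,0,0,0.0006,0.0008,0.01,0,0,0,0,0.0006,0.0008,0.011,0,0,0,0,0.0006,0.0008,0.012,0,0,0,0,0.0006,0.0008,0.013,0,0,0,0,0.0006,0.0008,0.014,0,0,0,0,0.0006,0.0008,0.015,0,0,0,0]'
```

```text
clock: 8.68
eef_pos: [0.6023, -0.0042, 0.1148]
tool_rot: [-0.07, 0.998, -0.0, 0.002]
ft_force: [-6.2, 0.5, 20.3]
grip_width: 0.0165
grasp_force: 60.6
```

```bash
python3 -c "
from h import *
o=bot.get_obs();print(o['ft_torque'],o['ft_force'])"
python3 -m pendant '[0.001,0,0,0,0,0,0,0.002,0,0,0,0,0,0,0.003,0,0,0,0,0,0,0.004,0,0,0,0,0,0,0.004,0.001,0,0,0,0,0,0.004,0.002,0,0,0,0,0,0.003,0.002,0,0,0,0,0,0.002,0.002,0,0,0,0,0,0.001,0.002,0,0,0,0,0,0,0.002,0,0,0,0,0]'
python3 -c "
from h import *
o=bot.get_obs();print(o['ft_torque'],o['ft_force'])"
```

```text
[ 0.09853968  1.80775414 -0.06172481] [-6.15686097  0.54280345 20.27572911]
clock: 9.52
eef_pos: [0.6023, -0.004, 0.1149]
tool_rot: [-0.07, 0.998, -0.001, 0.002]
ft_force: [-5.9, -1.2, 17.6]
grip_width: 0.0166
grasp_force: 60.5
[-0.396712    1.62030445  0.03628883] [-5.86050237 -1.16291336 17.55043835]
```

```bash
python3 -m pendant '[-0.002,-0.002,0,0,0,0,0,-0.004,-0.002,0,0,0,0,0,-0.005,-0.002,0,0,0,0,0,-0.006,-0.002,0,0,0,0,0,-0.007,-0.002,0,0,0,0,0,-0.008,-0.002,0,0,0,0,0,-0.008,-0.003,0,0,0,0,0,-0.008,-0.004,0,0,0,0,0,-0.008,-0.003,0,0,0,0,0,-0.008,-0.002,0,0,0,0,0]'
python3 -c "
from h import *
o=bot.get_obs();print(o['ft_torque'],o['ft_force'])"
```

```text
clock: 10.35
eef_pos: [0.6055, -0.0042, 0.1105]
tool_rot: [-0.07, 0.998, -0.001, -0.0]
ft_force: [-0.1, -2.0, 0.5]
grip_width: 0.0167
grasp_force: 58.8
[-0.43418887 -0.08246119  0.01610732] [-0.05926943 -2.04497592  0.4678862 ]
```

It dropped in. Pressing home.

```bash
python3 -m pendant '[0,0,0.006,0,0,0,0,0,0,0.012,0,0,0,0,0,0,0.018,0,0,0,0,0,0,0.024,0,0,0,0,0,0,0.03,0,0,0,0,0,0,0.036,0,0,0,0,0,0,0.042,0,0,0,0,0,0,0.046,0,0,0,0,0,0,0.05,0,0,0,0,0,0,0.05,0,0,0,0]'
python3 -c "
from h import *
o=bot.get_obs();print(o['ft_torque'],o['ft_force'])"
```

```text
clock: 11.18
eef_pos: [0.6055, -0.0042, 0.0872]
tool_rot: [-0.07, 0.998, -0.001, 0.0]
ft_force: [-3.2, -5.3, 8.3]
grip_width: 0.0165
grasp_force: 60.0
[-1.13279151  0.80589939  0.00780119] [-3.23531444 -5.31022876  8.27292298]
```

```bash
python3 -m pendant '[0,0,0.004,0,0,0,0,0,0,0.006,0,0,0,0,0,0,0.006,0,0,0,0,0,0,0,0,0,0,0.53,0,0,0,0,0,0,0.53,0,0,0,0,0,0,0.53,0,0,0,0,0,0,0.53,0,0,0,0,0,0,0.53,0,0,0,0,0,0,0.53,0,0,0,0,0,0,0.53]'
python3 -m pendant '[0,0,-0.05,0,0,0,0.53,0,0,-0.1,0,0,0,0.53,0,0,-0.15,0,0,0,0.53,0,0,-0.18,0,0,0,0.53,0,0.04,-0.18,0,0,0,0.53,0,0.1,-0.18,0,0,0,0.53,0,0.18,-0.18,0,0,0,0.53,0,0.24,-0.18,0,0,0,0.53,0,0.28,-0.18,0,0,0,0.53,0,0.3,-0.18,0,0,0,0.53]'
python3 -c "
from h import *
print(plan(.5548,.3865,.18))"
```

```text
clock: 12.02
eef_pos: [0.6053, -0.0035, 0.0852]
tool_rot: [-0.07, 0.998, 0.0, -0.0]
ft_force: [-0.9, 0.0, -0.0]
grip_width: 0.0453
grasp_force: 0.0
clock: 12.85
eef_pos: [0.5838, 0.1477, 0.1756]
tool_rot: [-0.072, 0.997, 0.0, -0.0]
ft_force: [-0.4, -0.6, -0.4]
grip_width: 0.0453
grasp_force: 0.0
[-0.0109  0.4811 -0.0084]
```

```bash
python3 -m pendant '[-0.002,0.08,-0.008,0,0,0,0.53,-0.004,0.16,-0.008,0,0,0,0.53,-0.006,0.24,-0.008,0,0,0,0.53,-0.008,0.32,-0.008,0,0,0,0.53,-0.01,0.4,-0.008,0,0,0,0.53,-0.011,0.46,-0.008,0,0,0,0.53,-0.011,0.48,-0.008,0,0,0,0.53,-0.011,0.48,-0.008,0,0,0,0.53,-0.011,0.48,-0.008,0,0,0,0.53,-0.011,0.48,-0.008,0,0,0,0.53]'
python3 -c "
from h import *
c=snap('wrist');d=c['pixels'][130:330,250:420,::-1]
cv2.imwrite('pics/w4.png',cv2.resize(d,None,fx=3,fy=3,interpolation=2))
print(plan(.5548,.3865,.075),proj(c,[.5548,.3865,.099]))"
```

```text
clock: 13.68
eef_pos: [0.5569, 0.3813, 0.1796]
tool_rot: [-0.069, 0.998, -0.001, -0.0]
ft_force: [1.1, -0.4, -0.1]
grip_width: 0.0453
grasp_force: 0.0
[0.0028 0.0115 0.2095] (np.float64(328.2372958751344), np.float64(263.02744519531063))
```

View pics/w4.png

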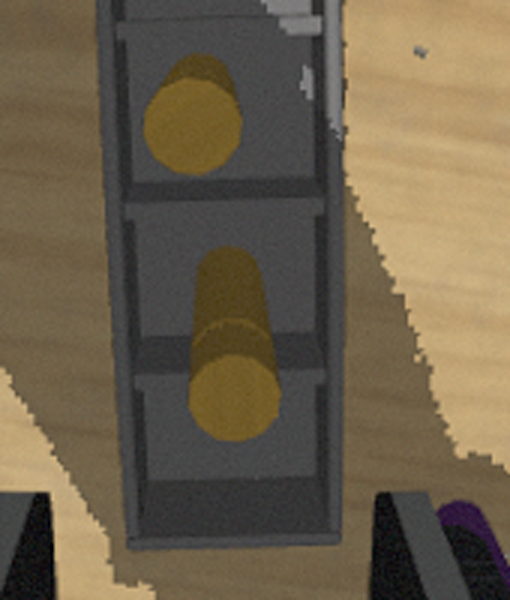

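The middle pin's top is at crop (235,397), within a pixel of prediction. Descend and grip.

```bash
python3 -m pendant '[0.0028,0.011,0.05,0,0,0,0.53,0.0028,0.011,0.12,0,0,0,0.53,0.0028,0.011,0.18,0,0,0,0.53,0.0028,0.011,0.207,0,0,0,0.53,0.0028,0.011,0.207,0,0,0,0.53,0.0028,0.011,0.207,0,0,0,0.53,0.0028,0.011,0.207,0,0,0,0.53,0.0028,0.011,0.207,0,0,0,0,0.0028,0.011,0.207,0,0,0,0,0.0028,0.011,0.207,0,0,0,0]'
python3 -m pendant '[0,0,0,0,0,0,0,0,0,0,0,0,0,0,0,0,0,0,0,0,0,0,0,-0.03,0,0,0,0,0,0,-0.08,0,0,0,0,0,0,-0.14,0,0,0,0,0,0,-0.19,0,0,0,0,0,0,-0.21,0,0,0,0,0,0,-0.21,0,0,0,0,0,0,-0.21,0,0,0,0]'
python3 -c "
from h import *
print(plan(.5966,.0737,.18))"
```

```text
clock: 14.57
eef_pos: [0.5553, 0.3889, 0.0783]
tool_rot: [-0.07, 0.998, 0.001, 0.002]
ft_force: [1.8, -1.1, 3.0]
grip_width: 0.0165
grasp_force: 58.3
clock: 15.4
eef_pos: [0.554, 0.3885, 0.1807]
tool_rot: [-0.07, 0.998, -0.0, -0.0]
ft_force: [0.4, -0.6, -1.7]
grip_width: 0.0166
grasp_force: 58.5
[ 0.0039 -0.6354  0.0015]
```

```bash
python3 -m pendant '[0.001,-0.08,0,0,0,0,0,0.001,-0.16,0,0,0,0,0,0.002,-0.24,0,0,0,0,0,0.002,-0.32,0,0,0,0,0,0.003,-0.4,0,0,0,0,0,0.003,-0.48,0,0,0,0,0,0.004,-0.55,0,0,0,0,0,0.004,-0.6,0,0,0,0,0,0.004,-0.63,0,0,0,0,0,0.004,-0.635,0,0,0,0,0]'
python3 -m pendant '[0,0,0,0,0,0,0,0,0,0,0,0,0,0,0,0,0.04,0,0,0,0,0,0,0.08,0,0,0,0,0,0,0.11,0,0,0,0,0,0,0.118,0,0,0,0,0,0,0.118,0,0,0,0,0,0,0.118,0,0,0,0,0,0,0.118,0,0,0,0,0,0,0.118,0,0,0,0]'
python3 -c "
from h import *
print(plan(.5966,.0737,.118))"
```

```text
clock: 16.23
eef_pos: [0.5957, 0.0709, 0.179]
tool_rot: [-0.068, 0.998, -0.0, -0.002]
ft_force: [0.7, 0.5, -0.9]
grip_width: 0.0161
grasp_force: 58.7
clock: 17.07
eef_pos: [0.5976, 0.0744, 0.1237]
tool_rot: [-0.07, 0.998, 0.0, 0.001]
ft_force: [0.6, 0.3, -0.2]
grip_width: 0.0164
grasp_force: 58.7
[ 0.0022 -0.001   0.0115]
```

```bash
python3 -m pendant '[0.001,-0.001,0.006,0,0,0,0,0.001,-0.001,0.011,0,0,0,0,0.001,-0.001,0.014,0,0,0,0,0.001,-0.001,0.017,0,0,0,0,0.001,-0.001,0.02,0,0,0,0,-0.001,-0.001,0.02,0,0,0,0,-0.002,-0.001,0.02,0,0,0,0,-0.003,-0.001,0.02,0,0,0,0,-0.004,-0.001,0.02,0,0,0,0,-0.005,-0.001,0.02,0,0,0,0]'
python3 -c "
from h import *
o=bot.get_obs();print(o['ft_torque'],o['ft_force'])"
```

```text
clock: 17.9
eef_pos: [0.5973, 0.0732, 0.1117]
tool_rot: [-0.07, 0.998, -0.0, -0.002]
ft_force: [-6.2, -2.2, 1.3]
grip_width: 0.0169
grasp_force: 58.7
[-0.48663421  1.59818176  0.05342792] [-6.16768947 -2.22778589  1.32647062]
```

```bash
python3 -m pendant '[0.004,0,0,0,0,0,0,0.005,0,0.008,0,0,0,0,0.005,0,0.016,0,0,0,0,0.005,0,0.024,0,0,0,0,0.005,0,0.032,0,0,0,0,0.005,0,0.04,0,0,0,0,0.005,0,0.046,0,0,0,0,0.005,0,0.052,0,0,0,0,0.005,0,0.056,0,0,0,0,0.005,0,0.056,0,0,0,0]'
```

```text
clock: 18.73
eef_pos: [0.5968, 0.073, 0.0882]
tool_rot: [-0.07, 0.998, -0.0, 0.001]
ft_force: [-11.3, -5.2, 22.8]
grip_width: 0.0165
grasp_force: 61.4
```

```bash
python3 -m pendant '[0.002,0,-0.004,0,0,0,0,0.002,0,-0.006,0,0,0,0,0.002,0,-0.006,0,0,0,0.3,0.002,0,-0.006,0,0,0,0.53,0.002,0,-0.006,0,0,0,0.53,0.002,0,-0.006,0,0,0,0.53,0.002,0,-0.05,0,0,0,0.53,0.002,0,-0.1,0,0,0,0.53,0.002,0,-0.15,0,0,0,0.53,0.002,0,-0.19,0,0,0,0.53]'
python3 -c "
from h import *
print(plan(.5046,.3718,.18))"
```

```text
clock: 19.57
eef_pos: [0.5965, 0.0736, 0.1809]
tool_rot: [-0.07, 0.998, 0.0, 0.001]
ft_force: [0.0, 0.1, 0.1]
grip_width: 0.0453
grasp_force: 0.0
[0.0983 0.6163 0.0018]
```

```bash
python3 -m pendant '[0.01,0.08,0,0,0,0,0.53,0.025,0.16,0,0,0,0,0.53,0.04,0.24,0,0,0,0,0.53,0.05,0.32,0,0,0,0,0.53,0.06,0.4,0,0,0,0,0.53,0.075,0.48,0,0,0,0,0.53,0.09,0.55,0,0,0,0,0.53,0.098,0.6,0,0,0,0,0.53,0.098,0.616,0,0,0,0,0.53,0.098,0.616,0,0,0,0,0.53]'
python3 -m pendant '[0,0,0,0,0,0,0.53,0,0,0,0,0,0,0.53,0,0,0.04,0,0,0,0.53,0,0,0.06,0,0,0,0.53,0,0,0.06,0,0,0,0.53,0,0,0.06,0,0,0,0.53,0,0,0.06,0,0,0,0.53,0,0,0.06,0,0,0,0.53,0,0,0.06,0,0,0,0.53,0,0,0.06,0,0,0,0.53]'
python3 -c "
from h import *
print(plan(.5046,.3718,.077))"
```

```text
clock: 20.4
eef_pos: [0.5033, 0.374, 0.1788]
tool_rot: [-0.072, 0.997, 0.0, 0.0]
ft_force: [0.6, -0.4, 0.1]
grip_width: 0.0452
grasp_force: 0.0
clock: 21.23
eef_pos: [0.5044, 0.3714, 0.15]
tool_rot: [-0.07, 0.998, 0.0, 0.001]
ft_force: [0.3, 0.6, 0.5]
grip_width: 0.0455
grasp_force: 0.0
[-0.0003  0.0006  0.1461]
```

```bash
python3 -m pendant '[0,0,0.06,0,0,0,0.53,0,0,0.11,0,0,0,0.53,0,0,0.14,0,0,0,0.53,0,0,0.146,0,0,0,0.53,0,0,0.146,0,0,0,0.53,0,0,0.146,0,0,0,0.53,0,0,0.146,0,0,0,0.53,0,0,0.146,0,0,0,0,0,0,0.146,0,0,0,0,0,0,0.146,0,0,0,0]'
python3 -m pendant '[0,0,0,0,0,0,0,0,0,0,0,0,0,0,0,0,0,0,0,0,0,0,0,-0.03,0,0,0,0,0,0,-0.08,0,0,0,0,0,0,-0.14,0,0,0,0,0,0,-0.19,0,0,0,0,0,0,-0.206,0,0,0,0,0,0,-0.206,0,0,0,0,0,0,-0.206,0,0,0,0]'
python3 -c "
from h import *
print(plan(.475,.0625,.18))"
```

```text
clock: 22.07
eef_pos: [0.5048, 0.3717, 0.0777]
tool_rot: [-0.07, 0.998, 0.001, 0.001]
ft_force: [-1.0, -0.3, 3.1]
grip_width: 0.0168
grasp_force: 58.2
clock: 22.9
eef_pos: [0.5038, 0.371, 0.1783]
tool_rot: [-0.07, 0.998, -0.0, -0.0]
ft_force: [0.6, 0.6, -1.0]
grip_width: 0.0168
grasp_force: 58.4
[ 0.1434 -0.6029 -0.003 ]
```

```bash
python3 -m pendant '[0.02,-0.08,0,0,0,0,0,0.04,-0.16,0,0,0,0,0,0.06,-0.24,0,0,0,0,0,0.08,-0.32,0,0,0,0,0,0.1,-0.4,0,0,0,0,0,0.12,-0.48,0,0,0,0,0,0.13,-0.54,0,0,0,0,0,0.143,-0.58,0,0,0,0,0,0.1434,-0.6,0,0,0,0,0,0.1434,-0.603,0,0,0,0,0]'
python3 -m pendant '[0,0,0,0,0,0,0,0,0,0,0,0,0,0,0,0,0.04,0,0,0,0,0,0,0.08,0,0,0,0,0,0,0.11,0,0,0,0,0,0,0.118,0,0,0,0,0,0,0.118,0,0,0,0,0,0,0.118,0,0,0,0,0,0,0.118,0,0,0,0,0,0,0.118,0,0,0,0]'
python3 -c "
from h import *
print(plan(.475,.0625,.118))"
```

```text
clock: 23.73
eef_pos: [0.474, 0.0609, 0.1774]
tool_rot: [-0.069, 0.998, -0.0, -0.002]
ft_force: [-0.4, 0.2, -1.5]
grip_width: 0.0167
grasp_force: 58.7
clock: 24.57
eef_pos: [0.4763, 0.0631, 0.1214]
tool_rot: [-0.07, 0.998, 0.0, 0.001]
ft_force: [0.7, -0.5, -1.8]
grip_width: 0.0169
grasp_force: 58.7
[ 0.0027 -0.0009  0.0068]
```

```bash
python3 -m pendant '[0.002,-0.001,0.004,0,0,0,0,0.002,-0.001,0.008,0,0,0,0,0.002,-0.001,0.011,0,0,0,0,0.002,-0.001,0.014,0,0,0,0,0.002,-0.001,0.017,0,0,0,0,0.001,-0.001,0.017,0,0,0,0,0,-0.001,0.017,0,0,0,0,-0.001,-0.001,0.017,0,0,0,0,-0.002,-0.001,0.017,0,0,0,0,-0.003,-0.001,0.017,0,0,0,0]'
python3 -c "
from h import *
o=bot.get_obs();print(o['ft_torque'],o['ft_force'])"
```

```text
clock: 25.4
eef_pos: [0.4752, 0.0621, 0.1113]
tool_rot: [-0.07, 0.998, -0.0, -0.002]
ft_force: [-5.8, -2.4, 1.2]
grip_width: 0.0167
grasp_force: 58.9
[-0.38266821  1.51292428 -0.00215978] [-5.84496845 -2.44143028  1.24814078]
```

In the hole. Press home, then release and rise.

```bash
python3 -m pendant '[0.003,0,0,0,0,0,0,0.005,0,0.008,0,0,0,0,0.005,0,0.016,0,0,0,0,0.005,0,0.024,0,0,0,0,0.005,0,0.032,0,0,0,0,0.005,0,0.04,0,0,0,0,0.005,0,0.046,0,0,0,0,0.005,0,0.052,0,0,0,0,0.005,0,0.056,0,0,0,0,0.005,0,0.056,0,0,0,0]'
python3 -m pendant '[0.002,0,-0.004,0,0,0,0,0.002,0,-0.006,0,0,0,0,0.002,0,-0.006,0,0,0,0.3,0.002,0,-0.006,0,0,0,0.6,0.002,0,-0.006,0,0,0,0.6,0.002,0,-0.006,0,0,0,0.6,0.002,0,-0.05,0,0,0,0.6,0.002,0,-0.12,0,0,0,0.6,0.002,0,-0.2,0,0,0,0.6,0.002,0,-0.26,0,0,0,0.6]'
python3 -c "
from h import *
print(plan(.5464,.2117,.25))"
```

```text
clock: 26.23
eef_pos: [0.4747, 0.0619, 0.0874]
tool_rot: [-0.07, 0.998, -0.0, 0.001]
ft_force: [-12.9, -2.9, 30.6]
grip_width: 0.0171
grasp_force: 62.3
clock: 27.07
eef_pos: [0.4741, 0.0622, 0.2162]
tool_rot: [-0.07, 0.998, 0.0, 0.001]
ft_force: [1.2, -0.4, -0.2]
grip_width: 0.0514
grasp_force: 0.0
[-0.1852  0.2758 -0.0672]
```

```bash
python3 -m pendant '[-0.02,0.03,-0.03,0,0,-0.038,0.6,-0.05,0.08,-0.06,0,0,-0.076,0.6,-0.09,0.14,-0.067,0,0,-0.114,0.6,-0.13,0.2,-0.067,0,0,-0.152,0.6,-0.16,0.24,-0.067,0,0,-0.19,0.6,-0.185,0.276,-0.067,0,0,-0.228,0.6,-0.185,0.276,-0.067,0,0,-0.266,0.6,-0.185,0.276,-0.067,0,0,-0.304,0.6,-0.185,0.276,-0.067,0,0,-0.342,0.6,-0.185,0.276,-0.067,0,0,-0.38,0.6]'
python3 -m pendant '[0,0,0,0,0,-0.037,0.6,0,0,0,0,0,-0.067,0.6,0,0,0,0,0,-0.067,0.6,0,0,0,0,0,-0.067,0.6,0,0,0,0,0,-0.067,0.6,0,0,0,0,0,-0.067,0.6,0,0,0,0,0,-0.067,0.6,0,0,0,0,0,-0.067,0.6,0,0,0,0,0,-0.067,0.6,0,0,0,0,0,-0.067,0.6]'
python3 -c "
from h import *
o=bot.get_obs();print(R.from_quat(o['tool_rot']).as_matrix().round(3).tolist(),o['joint_pos'])
c=snap('wrist');save(c,'w5.png')"
```

```text
clock: 27.9
eef_pos: [0.5459, 0.2122, 0.2466]
tool_rot: [-0.621, 0.784, 0.0, -0.0]
ft_force: [-0.1, 0.1, -0.3]
grip_width: 0.051
grasp_force: 0.0
clock: 28.73
eef_pos: [0.5457, 0.2115, 0.2474]
tool_rot: [-0.698, 0.716, -0.0, 0.0]
ft_force: [-0.0, 0.1, -0.3]
grip_width: 0.0518
grasp_force: 0.0
[[-0.026, -1.0, 0.0], [-1.0, 0.026, 0.0], [-0.0, -0.0, -1.0]] [ 3.69760609e-01  4.15491524e-01  2.28822279e-01  1.38401448e+00
  5.82016666e-07 -1.17467917e+00]
```

View pics/w5.png

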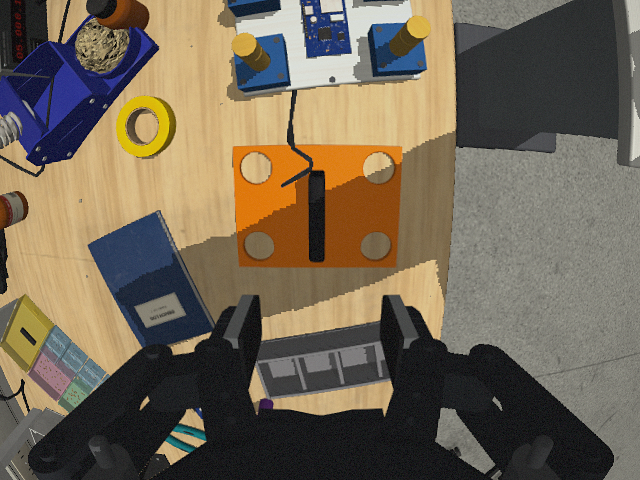

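The plate lies square below: corners (233,146), (401,147), (397,266) and (238,267), bar from (317,171) to (316,262). The tray is empty.

```bash
python3 - <<'E'
from h import *
c=load('wrist')
P=np.array([onz(c,*p,.008)[:2] for p in[(233,146),(401,147),(397,266),(238,267)]]);print(P.round(4).tolist(),P.mean(0))
for a,b in((0,1),(3,2)): d=P[a]-P[b];print('yaw x',np.arctan2(d[1],d[0]))
for a,b in((3,0),(2,1)): d=P[a]-P[b];print('yaw y',np.arctan2(-d[0],d[1]))
B=np.array([onz(c,*p,.06)[:2] for p in[(317,171),(316,262)]]);print(B,B.mean(0),B[1]-B[0])
b=B.mean(0);print(plan(*b,.12),plan(*b,.066))
E
```

```text
[[0.6286, 0.1489], [0.4661, 0.1541], [0.467, 0.2766], [0.6334, 0.2737]] [0.54876681 0.21332605]
yaw x -0.03253924250735819
yaw x -0.017403905134417325
yaw y -0.03832502240251862
yaw y -0.007891540199375173
[[0.54713976 0.17097128]
 [0.5501863  0.25040407]] [0.54866303 0.21068767] [0.00304654 0.07943279]
[ 0.0015 -0.006   0.2547] [ 0.0015 -0.006   0.3627]
```

```bash
python3 -m pendant '[0,-0.006,0.06,0,0,0,0.6,0,-0.006,0.13,0,0,0,0.6,0,-0.006,0.2,0,0,0,0.6,0,-0.006,0.27,0,0,0,0.6,0,-0.006,0.32,0,0,0,0.6,0,-0.006,0.36,0,0,0,0.6,0,-0.006,0.379,0,0,0,0.6,0,-0.006,0.379,0,0,0,0.6,0,-0.006,0.379,0,0,0,0.6,0,-0.006,0.379,0,0,0,0.6]'
python3 -m pendant '[0,0,0,0,0,0,0.6,0,0,0,0,0,0,0.3,0,0,0,0,0,0,0,0,0,0,0,0,0,0,0,0,0,0,0,0,0,0,0,0,0,0,0,0,0,0,0,0,0,0,0,0,0,0,0,0,0,0,0,0,0,0,0,0,0,0,0,0,0,0,0,0]'
python3 -m pendant '[0,0,-0.01,0,0,0,0,0,0,-0.03,0,0,0,0,0,0,-0.06,0,0,0,0,0,0,-0.1,0,0,0,0,0,0,-0.15,0,0,0,0,0,0,-0.2,0,0,0,0,0,0,-0.25,0,0,0,0,0,0,-0.28,0,0,0,0,0,0,-0.28,0,0,0,0,0,0,-0.28,0,0,0,0]'
python3 -c "
from h import *
o=bot.get_obs();print(R.from_quat(o['tool_rot']).as_matrix().round(3).tolist())
print(plan(.5395,.0292,.2))"
```

```text
clock: 29.62
eef_pos: [0.55, 0.212, 0.0595]
tool_rot: [-0.698, 0.716, -0.001, 0.001]
ft_force: [0.4, 0.9, 0.6]
grip_width: 0.051
grasp_force: 0.0
clock: 30.45
eef_pos: [0.5493, 0.2116, 0.0587]
tool_rot: [-0.698, 0.716, -0.0, 0.001]
ft_force: [-0.5, -0.7, 5.3]
grip_width: 0.013
grasp_force: 60.7
clock: 31.28
eef_pos: [0.5487, 0.2115, 0.1982]
tool_rot: [-0.698, 0.716, -0.0, 0.0]
ft_force: [-1.0, 0.5, -4.3]
grip_width: 0.0129
grasp_force: 59.4
[[-0.026, -1.0, 0.001], [-1.0, 0.026, 0.0], [-0.0, -0.001, -1.0]]
[ 0.365   0.009  -0.0038]
```

```bash
python3 -m pendant '[0.05,0.01,-0.004,0,0,-0.01,0,0.1,0.01,-0.004,0,0,-0.02,0,0.15,0.01,-0.004,0,0,-0.03,0,0.2,0.01,-0.004,0,0,-0.0365,0,0.25,0.01,-0.004,0,0,-0.0365,0,0.3,0.01,-0.004,0,0,-0.0365,0,0.34,0.01,-0.004,0,0,-0.0365,0,0.36,0.01,-0.004,0,0,-0.0365,0,0.366,0.01,-0.004,0,0,-0.0365,0,0.366,0.01,-0.004,0,0,-0.0365,0]'
python3 -m pendant '[0,0,0,0,0,0,0,0,0,0,0,0,0,0,0,0,0.02,0,0,0,0,0,0,0.03,0,0,0,0,0,0,0.03,0,0,0,0,0,0,0.03,0,0,0,0,0,0,0.03,0,0,0,0,0,0,0.03,0,0,0,0,0,0,0.03,0,0,0,0,0,0,0.03,0,0,0,0]'
python3 -c "
from h import *
o=bot.get_obs();print(R.from_quat(o['tool_rot']).as_matrix().round(3).tolist())
print(plan(.539,.0285,.175))
c=snap('wrist');save(c,'w6.png')
c=snap('side');save(c,'s2.png',(300,200,440,350),4)"
```

```text
clock: 32.12
eef_pos: [0.5382, 0.0283, 0.1986]
tool_rot: [0.737, -0.676, -0.001, 0.001]
ft_force: [-0.2, 0.8, -3.5]
grip_width: 0.0129
grasp_force: 59.4
clock: 32.95
eef_pos: [0.5391, 0.0286, 0.1851]
tool_rot: [0.738, -0.675, 0.0, -0.0]
ft_force: [0.4, -0.2, -3.6]
grip_width: 0.013
grasp_force: 59.3
[[0.088, -0.996, 0.001], [-0.996, -0.088, 0.0], [0.0, -0.001, -1.0]]
[0.0002 0.0002 0.0202]
```

View pics/s2.png

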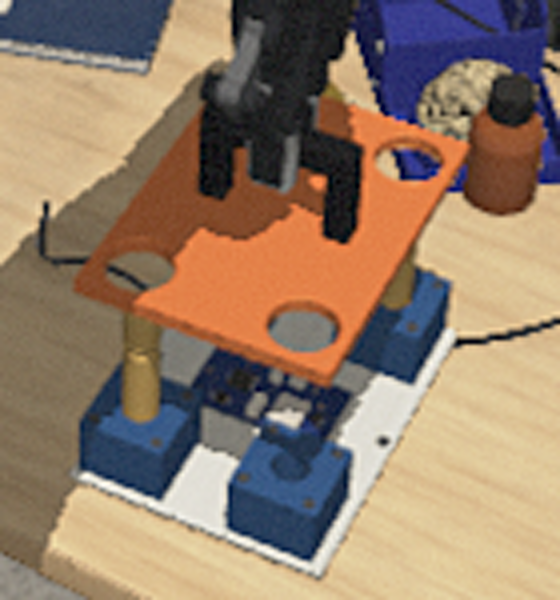

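View pics/w6.png

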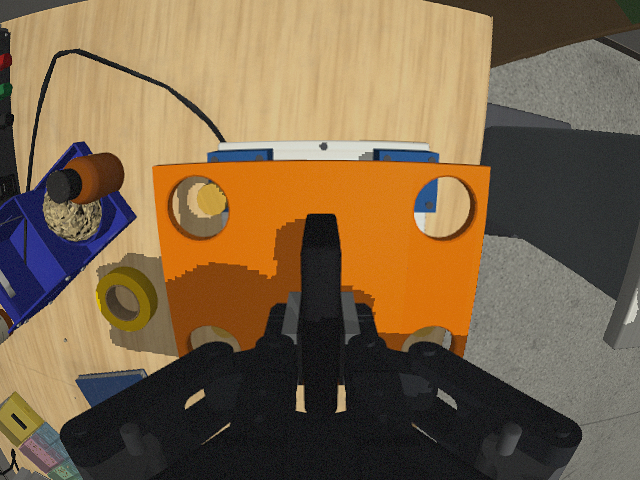

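The wrist view shows one pin top at (211,198) inside plate hole (198,207), with the empty socket below hole (444,207). The side view shows the plate level above the base. I check the alignment numerically.

```bash
python3 - <<'E'
from h import *
c=load('wrist')
print('pin',onz(c,211,198,.109),'holes',onz(c,198,207,.134),onz(c,444,207,.134))
E
```

```text
pin [ 0.60176629 -0.00509024  0.109     ] holes [ 0.60102357 -0.00546826  0.134     ] [ 0.48300209 -0.01615     0.134     ]
```

```bash
python3 -m pendant '[0,0,0.015,0,0,0,0,0,0,0.03,0,0,0,0,0,0,0.045,0,0,0,0,0,0,0.06,0,0,0,0,0,0,0.075,0,0,0,0,0,0,0.09,0,0,0,0,0,0,0.105,0,0,0,0,0,0,0.12,0,0,0,0,0,0,0.135,0,0,0,0,0,0,0.145,0,0,0,0]'
python3 -m pendant '[0,0,0.004,0,0,0,0,0,0,0.008,0,0,0,0,0,0,0.012,0,0,0,0,0,0,0.015,0,0,0,0,0,0,0.018,0,0,0,0,0,0,0.021,0,0,0,0,0,0,0.024,0,0,0,0,0,0,0.024,0,0,0,0,0,0,0.024,0,0,0,0,0,0,0.024,0,0,0,0]'
```

```text
clock: 33.88
eef_pos: [0.5385, 0.0286, 0.1111]
tool_rot: [0.738, -0.675, -0.0, 0.0]
ft_force: [-0.4, 0.4, -3.7]
grip_width: 0.0129
grasp_force: 59.3
clock: 34.72
eef_pos: [0.5391, 0.0286, 0.1007]
tool_rot: [0.738, -0.675, 0.0, -0.0]
ft_force: [-0.8, -0.5, -0.5]
grip_width: 0.0132
grasp_force: 59.9
```

```bash
python3 -m pendant '[0,0,0.003,0,0,0,0,0,0,0.003,0,0,0,0,0,0,0.003,0,0,0,0.1,0,0,0.001,0,0,0,0.25,0,0,0,0,0,0,0.4,0,0,0,0,0,0,0.4,0,0,0,0,0,0,0.4,0,0,0,0,0,0,0.4,0,0,0,0,0,0,0.4,0,0,0,0,0,0,0.4]'
python3 -m pendant '[0,0,-0.02,0,0,0,0.4,0,0,-0.05,0,0,0,0.4,0,0,-0.09,0,0,0,0.4,0,0,-0.13,0,0,0,0.4,0,0,-0.18,0,0,0,0.4,0,0,-0.23,0,0,0,0.4,0,0,-0.28,0,0,0,0.4,0,0,-0.3,0,0,0,0.4,0,0,-0.3,0,0,0,0.4,0,0,-0.3,0,0,0,0.4]'
python3 -c "
from h import *
c=snap('side');a=c['pixels'][215:355,300:440,::-1];b=snap('wrist')['pixels'][60:400,120:520,::-1]
cv2.imwrite('pics/s3.png',np.hstack([cv2.resize(a,(400,400),interpolation=2),cv2.resize(b,(400,400))]))"
```

```text
clock: 35.55
eef_pos: [0.5389, 0.0286, 0.1001]
tool_rot: [0.738, -0.675, -0.0, 0.0]
ft_force: [0.2, -0.3, 0.3]
grip_width: 0.0341
grasp_force: 0.0
clock: 36.38
eef_pos: [0.539, 0.0286, 0.2503]
tool_rot: [0.738, -0.675, 0.0, -0.0]
ft_force: [-0.5, -0.6, 0.3]
grip_width: 0.0343
grasp_force: 0.0
```

View pics/s3.png

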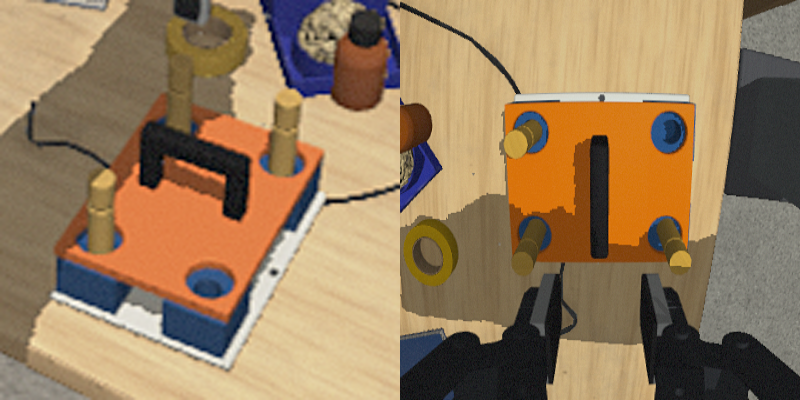

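The plate lies flat on the sockets and square with the base. All three pins stand upright through its holes, and the gripper is clear. Handing in.

```bash
python3 -c "
from workcell import bot
print(bot.job_done())"
```

```text
the job is handed in; nothing more can be done
None
```

I pressed all three pins that were in the tray home into sockets, set the plate flat and square over them and let it go, left the bystanders and the purple pin alone, and handed the job in at about 36 s of 210; the hand-in gave no verdict.

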